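# Set out the packing desk for the next shipment

## Task

Get the packing desk ready to weigh, seal and stamp the next shipment: stack the two cartons on the middle of the scale, the larger one underneath with its long sides along the scale's long side and the smaller one centred on it and lined up the same way. Stand the hand stamp upright on the wooden board, midway between the two ink pads, and lay the roll of tape flat on the desk beside the middle of the scale's left side (left as seen from the robot), about 2 cm away from it. Leave the coffee cup standing where it is.

Things in the scene. Friction and masses are not known exactly. Their poses are not given: they have to be found in the camera images.
- scale_top (a point): Fixed parcel scale: black base 136 (front to back) x 170 (side to side) x 18 mm high; steel platform 90 x 160 mm, 8 mm proud of it; small display on the edge nearest the robot. The point: centre of the platform's top (and of the base in plan), 26 mm above the desk. x points to the back, away from the robot, y to the scale's left along its long side, z up. Turned up to 0.2 rad. Does not sink.
- pads_mid (a point): Fixed wooden board, 100 (front to back) x 200 (side to side) x 6 mm thick, with two steel ink pads, each 86 x 60 mm, one at each end, tops 19 mm above the desk, 76 mm of bare board between them. The point: middle of that gap on the board's top, 6 mm above the desk. y runs from pad to pad, z up. Turned up to 0.2 rad.
- big_carton_mid (a point): The larger plain brown shipping carton, closed and rigid, 96 (its x axis) x 58 (its y axis) x 40 mm high, about 0.2 kg. The point is its centre, 20 mm above its underside; z up. It can be gripped across its 58 mm width.
- small_carton_mid (a point): The smaller plain brown shipping carton, closed and rigid, 70 (its x axis) x 44 (its y axis) x 34 mm high, about 0.1 kg. The point is its centre, 17 mm above its underside; z up. It can be gripped across its 44 mm width.
- stamp_mid (a point): Wooden hand stamp standing upright, 64 mm high, about 0.08 kg: a block 44 (its x axis) x 26 (its y axis) x 18 mm high, on it a turned handle, 16 mm thick at the neck, widening to a round knob 24 mm across, 45 to 56 mm above the underside. The point is on its axis, 32 mm above its underside; z up. Can be gripped by the knob.
- tape_mid (a point): Roll of brown packing tape lying flat: a ring 56 mm across outside, with a 27 mm hole, 24 mm high, about 0.06 kg. The point is its centre, 12 mm above its underside; z is the roll's axis. It can be gripped across its outside.
- cup_mid (a point): Takeaway coffee cup, white with a black lid, 112 mm high and 82 mm across at the lid, to be left where it stands. The point is on its axis, 56 mm above its foot.
Mind the look-alikes: they are no part of the job. Leave any red look-alike of the part that bears pads_mid alone.

How it is judged:
By the outcome, as a careful person would: the job done as asked, in the order asked, and still so for the second after the job is handed in, with the robot touching nothing.
It also fails if it takes over 106 s, if anything falls off the work surface, if the arm or the gripper's body presses on something with over 40 N, if the wrist force passes 120 N, or if a joint passes its speed limit or range.

## Robot

A 6-joint arm with a two-finger parallel gripper is mounted at the origin on the work surface. World frame = base frame: x ahead of the robot, y to its left, z up, the work surface at z = 0. Lengths are in m, angles in degrees, forces in N, time in s.
With the tool pointing down it reaches from about 0.25 to 0.725 m from the base axis. Payload 9.7 kg.
Tool frame: the origin (TCP) lies midway between the tips of the shut fingers; the grasp point (between the pads) lies 19 mm behind it; x points along the fingers, y is the direction in which the jaws open and shut, and the axes are right-handed (so a half turn about x gives the same grasp; the last joint's range is limited). The gripper opens to 85 mm and grips with 20 to 120 N. Pads are 22 mm wide; open, the fingers measure 114 mm over their backs; the gripper's body (76 mm by 85 mm) begins 54 mm behind the grasp point. The pads swing forward as they close: fully open they stand 13 mm farther back than shut.
Start: joints at [71.792, 4.979, 10.078, 95.1, 0, 90], TCP at [0.172, 0.522, 0.231] pointing down, gripper open.
Joint ranges: [-179.16, 179.16], [-48.56, 103.87], [-65.8, 70.77], [-126.05, 130.52], [-82.76, 87.17], [-180, 180]. Speed limits (degrees/s): [127.2, 127.2, 147.25, 180, 180, 180].

## Interface

Orientations are given as [roll, pitch, yaw] about the fixed x, y, z axes, in that order (R = Rz(yaw) Ry(pitch) Rx(roll)).
In Python, from workcell import bot, cams gives the robot as it stands.
- The arm moves only by the tool apply_moves, never from a script. Its argument "commands" is a list of rows, each a list of 5 numbers: the shift along the tool's x, y, z in m, then the turn about the tool's x in rad, then the opening, from -1 (shut) to 1 (fully open). In form: [[tx, ty, tz, roll, hand], ...]. A call has 1 to 12 rows; each row is the pose to reach, as a shift and turn from the pose measured when the call began, along the tool's axes at that moment; what a row does not reach only later rows make up. A row lasts 1/10 s, in which the tool goes at most 50 mm and 8.59 degrees, less where a joint would pass 70% of its speed; a pose out of reach is approached as far as the arm can. A call with a gripper value outside its range is refused whole. The fingers move at their own pace and stop on an object; "newtons" is the grip in N (left out, the last holds). Time passes only in rows, so rows that repeat a pose let the fingers close. It gives the time, the measured TCP pose, the force and the opening at its end, in the units of the state.
- bot.get_obs(): the state, without advancing time (a new reading comes with each control period).
- cams.camera(name): name is "scene" or "side" or "wrist"; returns a dict with "frame" (400x640x3 uint8, blue, green, red), "depth" (400x640 float32, m along the optical axis (not along the pixel's ray), 0 where there is no reading), "camera_matrix" (3x3 intrinsics, pixels), "R" (3x3) and "t" (3): a world point X has camera coordinates R X + t; the wrist camera has in their place "mount" (4x4, takes a point from camera to tool coordinates, whose origin is the TCP and whose axes are the tool frame's). Camera axes: x right, y down, z forward; pixel columns grow to the right and rows downward; lengths in m; the calibration is good to about 2 mm. The wrist camera is an equidistant fisheye: a pixel r from the principal point sees the ray r / f radians off the axis. A picture is of the moment at which its call begins: read the wrist's pose just before it.
- bot.job_done(): hands the job in, once; it reports no verdict.
Trained networks look in the newest picture that a camera, given by its name, has taken for a name from the list of things; names that differ only in an ending like _2 or _b are one class to them, and where a whole thing is asked for, a point or a joint stands for the part that bears it (a point fixed in the world has none). Each returns a list of dicts, best first, with "confidence" (0 to 1); they miss things now and then, are a little off and sometimes report something else, mostly with a low value. They report only what shows in the picture. A call takes as long as a camera call. They do not tell look-alikes from the thing itself.
- cams.spot_in(name, camera): "rect" ([left, top, right, bottom] in pixels, round what is visible of it).
The state is a dict: "time": time; "q": joint angles; "qd": joint speeds; "joint_efforts": joint torques, N m; "ee_pos": TCP position; "tcp_rot": TCP orientation; "wrist_force": force on the tool from outside, world axes, zero at the start; "torque": the same for the moment, N m; "opening": finger opening in m.
Only numpy, scipy, OpenCV 4.12 (cv2) and the standard library are available. Lean on these libraries where they do the work, as an engineer would, in place of code of your own. Each camera call takes 0.05 s, during which the arm holds its last target. There are 200 camera calls.

## Working session

There is one attempt and no reset: what is moved stays moved. The work goes in short steps, Python scripts to look and compute and a tool call to move; the robot and the scene stay as the last step left them, time stands still between calls to the robot, and variables do not carry over. Pictures are saved under pics/ and viewed, about 12 in all and at most 16, crops included, and the job is handed in when it is done.

Besides the shell and the picture viewer there is one more tool, called after "Request:" in YAML: its name, and indented under it one key for each argument. apply_moves: Moves the arm, as the interface text tells. Its arguments: {"type":"object","properties":{"commands":{"type":"array"},"newtons":{"type":"number"}},"required":["commands"]}

```bash
ls; mkdir -p pics
python3 - <<'E'
from workcell import bot,cams
import cv2,numpy as np
o=bot.get_obs();print({k:np.round(v,3) for k,v in o.items()})
for n in ["scene","side"]:
    c=cams.camera(n);cv2.imwrite(f"pics/{n}0.png",c["frame"]);np.savez(f"{n}0.npz",**c)
    print(n,c["camera_matrix"],c["R"],c["t"])
    for k in "scale_top pads_mid big_carton_mid small_carton_mid stamp_mid tape_mid cup_mid".split():
        print(k,[(np.round(d["rect"]).astype(int).tolist(),round(d["confidence"],2)) for d in cams.spot_in(k,n)])
E
```

```text
pics
{'time': np.float64(0.0), 'q': array([71.791,  5.01 , 10.033, 95.099, -0.   , 90.   ]), 'qd': array([-0.171,  0.001,  0.048,  0.022,  0.032,  0.009]), 'joint_efforts': array([-0.0000e+00, -5.2039e+01,  4.6481e+01,  1.6000e-02, -0.0000e+00,
       -0.0000e+00]), 'ee_pos': array([0.172, 0.522, 0.231]), 'tcp_rot': array([ -89.708,   89.924, -107.917]), 'wrist_force': array([-0.654,  0.438,  0.434]), 'torque': array([0.046, 0.048, 0.048]), 'opening': np.float64(0.085)}
scene [[478.05281668   0.         326.95739324]
 [  0.         478.05281668 192.76831872]
 [  0.           0.           1.        ]] [[ 0.54584359  0.83775555 -0.01484656]
 [ 0.66166891 -0.44184896 -0.60577534]
 [-0.51405159  0.32083507 -0.79549722]] [-0.26100854 -0.3729152   1.60207605]
scale_top [([242, 194, 326, 266], 0.74)]
pads_mid [([359, 155, 434, 203], 0.79), ([378, 210, 459, 284], 0.74)]
big_carton_mid [([324, 130, 364, 158], 0.89), ([244, 196, 325, 265], 0.36)]
small_carton_mid [([361, 98, 388, 122], 0.92)]
stamp_mid [([292, 154, 305, 176], 0.69)]
tape_mid [([201, 178, 220, 201], 0.72), ([362, 98, 388, 121], 0.36)]
cup_mid []
side [[390.15919312   0.         316.79826731]
 [  0.         390.15919312 199.1773462 ]
 [  0.           0.           1.        ]] [[ 0.81241443 -0.58303454  0.00731567]
 [-0.35953097 -0.51077787 -0.78092474]
 [ 0.45904278  0.63180431 -0.62458228]] [-0.51193095  0.2093633   0.75085354]
scale_top [([168, 165, 193, 192], 0.22)]
pads_mid [([316, 138, 389, 182], 0.88), ([249, 147, 307, 195], 0.77), ([166, 164, 192, 191], 0.27), ([301, 211, 397, 277], 0.23)]
big_carton_mid [([213, 179, 250, 217], 0.92)]
small_carton_mid [([167, 161, 193, 192], 0.92)]
stamp_mid [([255, 218, 270, 248], 0.88)]
tape_mid [([276, 305, 305, 342], 0.71), ([427, 263, 478, 325], 0.6)]
cup_mid [([426, 260, 480, 330], 0.68), ([275, 306, 306, 341], 0.17)]
```

View pics/scene0.png

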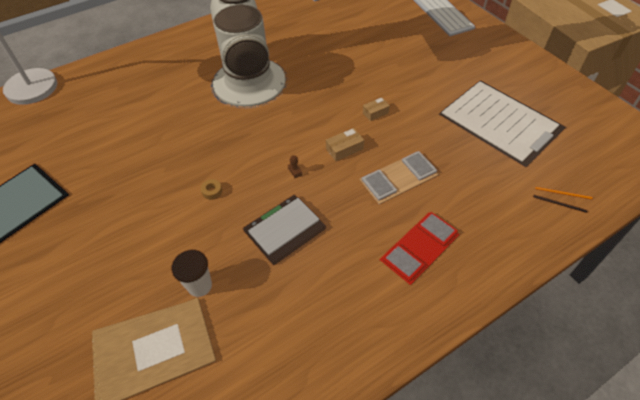

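View pics/side0.png

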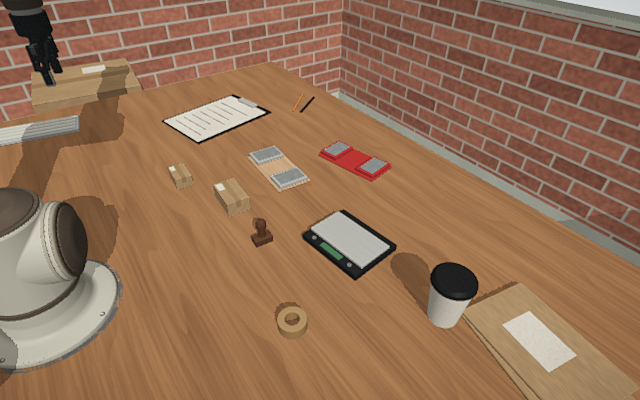

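Scene0 shows the scale (285,230), wooden board (400,177), red look-alike (420,246), big carton (345,144), small carton (375,109), stamp (295,166), tape (211,189) and cup (192,272). Side0 agrees: scale (350,243), board (278,167), big carton (231,197), small carton (180,175), stamp (262,232), tape (291,321). I'll take coarse positions from the depth.

```bash
cat > h.py <<'E'
import numpy as np,cv2
from scipy.spatial.transform import Rotation as Ro
def cloud(c):
    K=c["camera_matrix"];d=c["depth"];v,u=np.mgrid[:400,:640]
    P=np.stack([(u-K[0,2])/K[0,0]*d,(v-K[1,2])/K[1,1]*d,d],-1)
    return (P-c["t"])@c["R"], d>0
E
python3 - <<'E'
from h import *
from workcell import bot,cams
R={"scene":dict(scale=[242,194,328,266],board=[359,150,440,203],red=[378,210,459,284],big=[322,126,366,160],small=[360,95,391,122],stamp=[286,152,306,180],tape=[199,176,224,203],cup=[170,247,216,298]),
"side":dict(scale=[300,208,398,280],board=[246,144,311,192],red=[316,138,391,184],big=[211,176,252,217],small=[165,161,195,192],stamp=[248,216,275,248],tape=[274,303,308,342],cup=[424,260,480,330])}
for n in R:
    P,ok=cloud(np.load(n+"0.npz"))
    for k,(l,t,r,b) in R[n].items():
        p=P[t:b,l:r][ok[t:b,l:r]]
        p=p[p[:,2]>.004] if k in("board","red") else p[p[:,2]>.010]
        h=np.percentile(p[:,2],97)
        q=p[p[:,2]>h-.006] if k in("big","small","tape","cup","stamp") else p
        m=cv2.minAreaRect((q[:,:2]*1000).astype(np.float32))
        print(n,k,len(p),"h",round(h,3),"mean",q[:,:2].mean(0).round(3),"rect",np.round(m[0],1),np.round(m[1],1),round(m[2],1))
E
```

```text
scene scale 2996 h 0.029 mean [ 0.584 -0.202] rect [ 577.4 -197.6] [139.4 170.6] 6.4
scene board 1913 h 0.022 mean [0.607 0.153] rect [603.5 165.6] [231.3 190.6] 55.6
scene red 2634 h 0.022 mean [0.814 0.055] rect [809.1  66.5] [212.8 218.8] 54.7
scene big 743 h 0.043 mean [0.43  0.091] rect [430.1  91.5] [100.2  62.5] 88.0
scene small 373 h 0.037 mean [0.358 0.257] rect [357.9 258.7] [72.9 47.8] 85.5
scene stamp 185 h 0.065 mean [ 0.425 -0.076] rect [423.7 -76. ] [19.2 17.3] 19.5
scene tape 285 h 0.027 mean [ 0.359 -0.303] rect [ 358.6 -301.9] [54.6 54.8] 59.6
scene cup 1349 h 0.115 mean [ 0.605 -0.448] rect [ 604.9 -448. ] [75.  73.1] 35.5
side scale 3377 h 0.027 mean [ 0.567 -0.209] rect [ 574.8 -198.1] [138.1 170.7] 6.5
side board 1376 h 0.02 mean [0.595 0.147] rect [599.4 155.2] [202.9  99.8] 87.7
side red 1243 h 0.02 mean [0.802 0.052] rect [806.5  58.9] [100.1 199.5] 12.8
side big 838 h 0.041 mean [0.426 0.088] rect [426.7  92.5] [101.   58.4] 86.5
side small 386 h 0.035 mean [0.354 0.255] rect [354.3 257.5] [76.6 44.2] 88.2
side stamp 318 h 0.064 mean [ 0.42  -0.078] rect [419.6 -77.6] [17.8 17. ] 13.3
side tape 650 h 0.026 mean [ 0.355 -0.304] rect [ 356.3 -302.7] [55.1 53. ] 59.5
side cup 2673 h 0.113 mean [ 0.597 -0.45 ] rect [ 599.6 -448.6] [76.1 74.1] 87.5
```

```bash
cat >> h.py <<'E'
from workcell import bot,cams
def pose():
    o=bot.get_obs();return np.array(o["ee_pos"]),Ro.from_euler("xyz",o["tcp_rot"],degrees=True).as_matrix(),o
def jaw():  # world angle of the tool's y axis
    p,R,o=pose();return np.degrees(np.arctan2(R[1,1],R[0,1]))
def shift(x,y,z,ang=None):
    """tool shift and roll to put the TCP at x,y,z with the jaws along world angle ang (mod 180)"""
    p,R,o=pose();s=R.T@(np.array([x,y,z])-p);a=jaw()
    t=0 if ang is None else (ang-a+90)%180-90   # world ccw turn
    print("time %.1f tcp %s jaw %.1f q6 %.0f open %.3f -> shift %s roll %.3f (%.1f deg)"%(o["time"],p.round(4),a,o["q"][5],o["opening"],s.round(4),-np.radians(t),t))
def wrist(name=None):
    p,R,_=pose();c=cams.camera("wrist");M=c["mount"];c["A"]=R@M[:3,:3];c["b"]=R@M[:3,3]+p
    if name: cv2.imwrite(f"pics/{name}.png",c["frame"]);np.savez(name+".npz",**c)
    return c
def wcloud(c):
    K=c["camera_matrix"];d=c["depth"];v,u=np.mgrid[:400,:640]
    x=(u-K[0,2])/K[0,0];y=(v-K[1,2])/K[1,1];r=np.hypot(x,y)+1e-9;k=np.tan(np.minimum(r,1.45))/r
    P=np.stack([x*k*d,y*k*d,d],-1)
    return P@np.asarray(c["A"]).T+c["b"],(d>0)&(r<1.4)
def rect(P,ok,xy,rad,zlo,zhi):
    m=ok&(np.hypot(P[...,0]-xy[0],P[...,1]-xy[1])<rad)&(P[...,2]>zlo)&(P[...,2]<zhi)
    q=P[m];r=cv2.minAreaRect((q[:,:2]*1000).astype(np.float32))
    # area-weighted would need resampling; report the rectangle
    v,u=np.nonzero(m)
    print(len(q),"z %.4f"%np.median(q[:,2]),"c",np.round(r[0],1),np.round(r[1],1),round(r[2],1),"px",int(u.mean()),int(v.mean()));return q
E
python3 - <<'E'
from h import *
shift(.44,.13,.25,-3)
p,R,o=pose();print(R.round(3))
c=wrist("w0");print(c["mount"].round(3),c["camera_matrix"])
E
```

```text
time 0.8 tcp [0.1719 0.5224 0.2313] jaw 71.8 q6 90 open 0.085 -> shift [-0.0187 -0.289   0.3774] roll 1.305 (-74.8 deg)
[[ 0.     0.313  0.95 ]
 [ 0.     0.95  -0.313]
 [-1.     0.     0.   ]]
[[-0.    -0.326  0.945 -0.142]
 [ 1.    -0.002 -0.     0.   ]
 [ 0.002  0.945  0.326 -0.086]
 [ 0.     0.     0.     1.   ]] [[309.70691629   0.         313.1544869 ]
 [  0.         309.70691629 197.77379259]
 [  0.           0.           1.        ]]
```

View pics/w0.png

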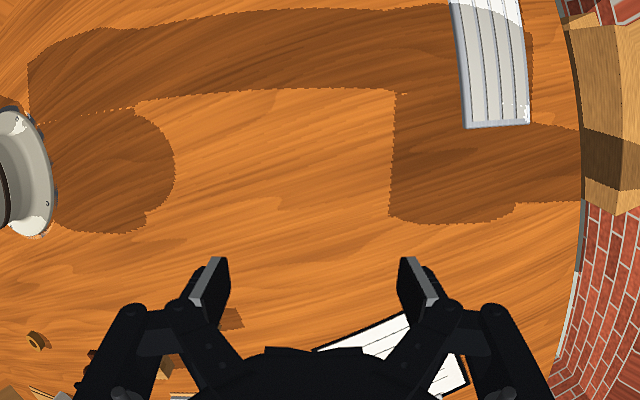

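The wrist image shows the open fingers at (215,280) and (410,280), with the stamp, tape and cartons only at its lower edge. Candidates for the first grasp are the big carton (345,144), the small carton (375,109) and the big box at the desk edge (590,40) in scene0. I choose (345,144), which measures about 100x60x41 mm, and will look at it close up.

Request:
apply_moves:
  commands:
    - [-0.019,-0.289,0.377,1.305,1]
    - [-0.019,-0.289,0.377,1.305,1]
    - [-0.019,-0.289,0.377,1.305,1]
    - [-0.019,-0.289,0.377,1.305,1]
    - [-0.019,-0.289,0.377,1.305,1]
    - [-0.019,-0.289,0.377,1.305,1]
    - [-0.019,-0.289,0.377,1.305,1]
    - [-0.019,-0.289,0.377,1.305,1]
    - [-0.019,-0.289,0.377,1.305,1]
    - [-0.019,-0.289,0.377,1.305,1]
    - [-0.019,-0.289,0.377,1.305,1]
    - [-0.019,-0.289,0.377,1.305,1]

```text
time: 2.05
ee_pos: [0.4398, 0.1297, 0.2502]
tcp_rot: [-117.0, 90.0, 149.9]
wrist_force: [-0.3, 0.2, -0.7]
opening: 0.0853
```

Run:
```python
from h import *
c=wrist("w1");P,ok=wcloud(c)
print("desk",np.median(P[150:250,200:450][...,2]))
for n,xy,r,lo,hi in [("big",(.428,.092),.08,.034,.05),("small",(.356,.258),.065,.028,.045),("stamp",(.422,-.077),.03,.04,.08),("stampblk",(.422,-.077),.04,.006,.024),("tape",(.357,-.302),.05,.018,.035),("scale",(.576,-.198),.13,.008,.035),("platf",(.576,-.198),.13,.0225,.035),("board",(.6,.155),.13,.004,.03),("pads",(.6,.155),.13,.014,.03)]:
    try: print(n,end=" ");rect(P,ok,xy,r,lo,hi)
    except Exception as e: print(e)
shift(.428,.092,.25,-3)
```

```text
desk -0.00022135942134945963
big 3598 z 0.0395 c [427.6  94.2] [96.3 58.3] 86.1 px 306 194
small 2155 z 0.0336 c [356.  261.3] [71.  44.8] 86.2 px 236 62
stamp 271 z 0.0582 c [420.6 -69.9] [22.3 20.3] 12.2 px 309 311
stampblk 404 z 0.0169 c [422.1 -71.1] [27.2 42.2] 86.1 px 309 293
tape cannot convert float NaN to integer
scale 1821 z 0.0241 c [ 542.4 -165.2] [ 79.7 105.7] 6.2 px 382 330
platf 977 z 0.0253 c [ 554.4 -166.4] [ 56.7 100.2] 7.0 px 389 333
board 9680 z 0.0156 c [600.9 159.4] [198.4 100.7] 86.8 px 433 133
pads 5219 z 0.0179 c [601.2 159.9] [194.6  86.7] 86.9 px 436 131
time 2.1 tcp [0.4395 0.1303 0.2503] jaw -3.0 q6 109 open 0.085 -> shift [ 0.0003 -0.0095  0.0389] roll 0.000 (-0.0 deg)
  return _methods._mean(a, axis=axis, dtype=dtype,
  ret = ret.dtype.type(ret / rcount)
h.py:31: RuntimeWarning: Mean of empty slice.
  print(len(q),"z %.4f"%np.median(q[:,2]),"c",np.round(r[0],1),np.round(r[1],1),round(r[2],1),"px",int(u.mean()),int(v.mean()));return q
```

View pics/w1.png

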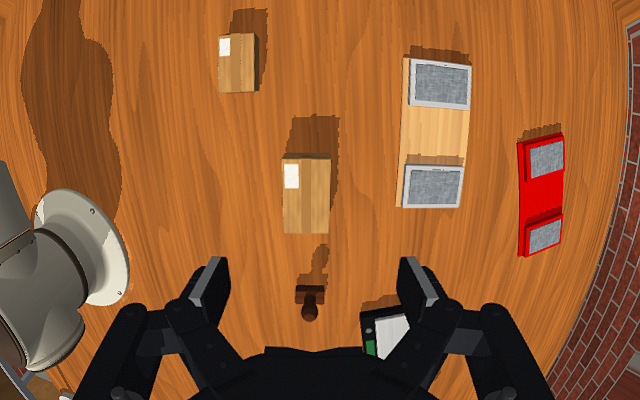

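The close view confirms it: the big carton at (306,194) measures 96.3x58.3 mm, with its top at 39.5 mm. The small carton is at (236,62), the board at (433,133), the red look-alike at (540,195), the stamp at (309,300) and the scale's corner at (385,330). Next I'll look at the scale with the same tool orientation before grasping.

Request:
apply_moves:
  commands:
    - [0,0.085,0.27,-0.17,1]
    - [0,0.085,0.27,-0.17,1]
    - [0,0.085,0.27,-0.17,1]
    - [0,0.085,0.27,-0.17,1]
    - [0,0.085,0.27,-0.17,1]
    - [0,0.085,0.27,-0.17,1]
    - [0,0.085,0.27,-0.17,1]
    - [0,0.085,0.27,-0.17,1]
    - [0,0.085,0.27,-0.17,1]

```text
time: 3.0
ee_pos: [0.5102, -0.1422, 0.2504]
tcp_rot: [-176.3, 90.0, 100.5]
wrist_force: [-0.2, 0.0, -0.5]
opening: 0.0855
```

```bash
python3 - <<'E' 2>/dev/null
from h import *
c=wrist("w2");P,ok=wcloud(c)
print("desk",np.median(P[150:250,200:450][...,2]))
for n,xy,r,lo,hi in [("stamp",(.422,-.077),.03,.04,.08),("stampblk",(.422,-.077),.04,.006,.024),("tape",(.357,-.302),.05,.018,.035),("scale",(.576,-.198),.13,.008,.035),("platf",(.576,-.198),.13,.0225,.035),("cup",(.6,-.449),.07,.1,.125),("board",(.6,.155),.13,.004,.03)]:
    try: print(n,end=" ");rect(P,ok,xy,r,lo,hi)
    except Exception as e: print(e)
shift(.4276,.0942,.12,-3.9)
E
```

```text
desk 0.00027893393861638804
stamp 373 z 0.0619 c [422.4 -72.5] [22.6 22.4] 83.1 px 242 101
stampblk 406 z 0.0172 c [421.9 -72.6] [27.1 44.8] 84.4 px 255 100
tape 544 z 0.0232 c [ 352.3 -293.7] [56.2 40.4] 38.4 px 193 255
scale 12066 z 0.0248 c [ 575.8 -194.2] [137.  169.2] 6.4 px 357 202
platf 7777 z 0.0254 c [ 575.9 -194.7] [ 90.6 158.8] 6.5 px 359 205
cup cannot convert float NaN to integer
board 1393 z 0.0167 c [601.   66.9] [105.5  39.6] 13.7 px 408 9
time 3.0 tcp [ 0.5102 -0.1421  0.2505] jaw 6.9 q6 68 open 0.085 -> shift [ 0.1306 -0.0538 -0.2445] roll 0.188 (-10.8 deg)
```

View pics/w2.png

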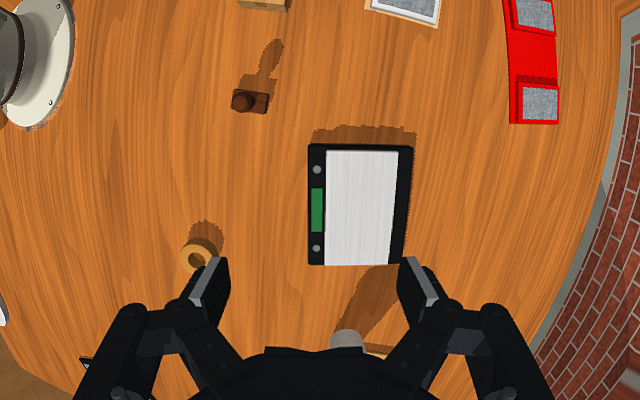

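The scale fills (308–413,145–265) with its display on the robot's side. It measures 137x169 mm, yaw 6.4°, centre about (0.576,-0.197). The wrist camera reads y about 2–3 mm higher than the two fixed cameras, so I'll correct for that. Now over the big carton.

Request:
apply_moves:
  commands:
    - [0.13,-0.054,-0.2425,0.188,1]
    - [0.13,-0.054,-0.2425,0.188,1]
    - [0.13,-0.054,-0.2425,0.188,1]
    - [0.13,-0.054,-0.2425,0.188,1]
    - [0.13,-0.054,-0.2425,0.188,1]
    - [0.13,-0.054,-0.2425,0.188,1]
    - [0.13,-0.054,-0.2425,0.188,1]
    - [0.13,-0.054,-0.2425,0.188,1]
    - [0.13,-0.054,-0.2425,0.188,1]
    - [0.13,-0.054,-0.2425,0.188,1]

```text
time: 4.05
ee_pos: [0.4282, 0.0917, 0.1213]
tcp_rot: [112.6, 89.9, 18.6]
wrist_force: [-0.1, 0.3, 0.3]
opening: 0.0855
```

```bash
python3 - <<'E' 2>/dev/null
from h import *
shift(.4276,.092,.005,-3.9)
E
```

```text
time 4.0 tcp [0.4282 0.0917 0.1213] jaw -3.9 q6 106 open 0.085 -> shift [ 1.163e-01 -7.000e-04 -1.000e-04] roll -0.001 (0.0 deg)
```

Request:
apply_moves:
  commands:
    - [0.04,-0.0005,0,0,1]
    - [0.08,-0.0005,0,0,1]
    - [0.105,-0.0005,0,0,1]
    - [0.115,-0.0005,0,0,1]
    - [0.115,-0.0005,0,0,-1]
    - [0.115,-0.0005,0,0,-1]
    - [0.115,-0.0005,0,0,-1]
    - [0.115,-0.0005,0,0,-1]
    - [0.115,-0.0005,0,0,-1]
    - [0.115,-0.0005,0,0,-1]
  newtons: 35

```text
time: 5.05
ee_pos: [0.429, 0.0919, 0.008]
tcp_rot: [102.4, 89.8, 8.5]
wrist_force: [-0.2, -2.4, 7.2]
opening: 0.0575
```

```bash
python3 - <<'E' 2>/dev/null
from h import *
o=bot.get_obs();print(o["opening"],o["wrist_force"])
shift(.4276,.092,.16,-3.9)
E
```

```text
0.05754102894213025 [-0.17255422 -2.37249764  7.22420594]
time 5.0 tcp [0.429  0.0919 0.008 ] jaw -4.0 q6 106 open 0.058 -> shift [-1.52e-01 -8.00e-04 -1.00e-04] roll -0.001 (0.1 deg)
```

Request:
apply_moves:
  commands:
    - [-0.03,0,0,0,-1]
    - [-0.07,0,0,0,-1]
    - [-0.11,0,0,0,-1]
    - [-0.14,0,0,0,-1]
    - [-0.14,0,0,0,-1]

```text
time: 5.55
ee_pos: [0.4302, 0.0923, 0.1527]
tcp_rot: [105.0, 89.4, 11.0]
wrist_force: [1.1, 1.6, -1.9]
opening: 0.0573
```

```bash
python3 - <<'E' 2>/dev/null
from h import *
o=bot.get_obs();print(o["opening"],o["wrist_force"])
shift(.576,-.197,.12,6.4)
c=wrist("w3");P,ok=wcloud(c)
print("desk",np.median(P[150:250,200:450][...,2]))
rect(P,ok,(.428,.092),.08,o["ee_pos"][2]+.02,o["ee_pos"][2]+.045)
rect(P,ok,(.356,.258),.065,.028,.045)
E
```

```text
0.05732931873765694 [ 1.13246981  1.63901824 -1.90110268]
time 5.5 tcp [0.4302 0.0923 0.1527] jaw -3.9 q6 106 open 0.057 -> shift [0.0337 0.165  0.2787] roll -0.181 (10.3 deg)
desk 0.01428239096861808
24558 z 0.1842 c [426.6  98.9] [89.7 89.8] 87.1 px 312 262
2517 z 0.0335 c [355.2 250.2] [49.8 44.8] 85.7 px 213 25
```

View pics/w3.png

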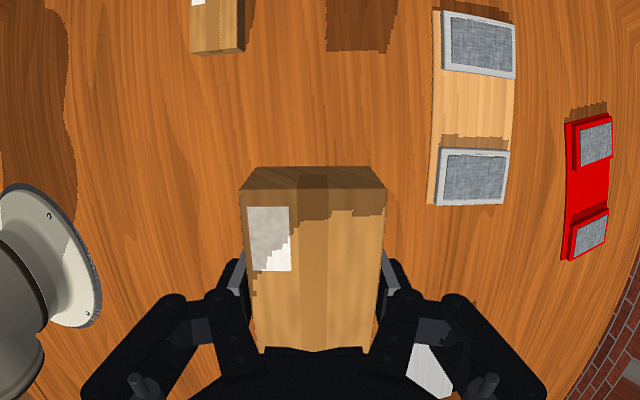

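The carton is held level between the fingers at (312,262), lined up with the jaws. Moving over the scale.

Request:
apply_moves:
  commands:
    - [0.034,0.165,0.279,-0.181,-1]
    - [0.034,0.165,0.279,-0.181,-1]
    - [0.034,0.165,0.279,-0.181,-1]
    - [0.034,0.165,0.279,-0.181,-1]
    - [0.034,0.165,0.279,-0.181,-1]
    - [0.034,0.165,0.279,-0.181,-1]
    - [0.034,0.165,0.279,-0.181,-1]
    - [0.034,0.165,0.279,-0.181,-1]
    - [0.034,0.165,0.279,-0.181,-1]
    - [0.034,0.165,0.279,-0.181,-1]
    - [0.034,0.165,0.279,-0.181,-1]

```text
time: 6.7
ee_pos: [0.5749, -0.1965, 0.1168]
tcp_rot: [95.9, 89.5, 12.4]
wrist_force: [-0.3, -0.1, -2.4]
opening: 0.0573
```

```bash
python3 - <<'E' 2>/dev/null
from h import *
shift(.576,-.1975,.034,6.4)
E
```

```text
time 6.7 tcp [ 0.5749 -0.1965  0.1168] jaw 6.5 q6 65 open 0.057 -> shift [0.0828 0.0004 0.0012] roll 0.002 (-0.1 deg)
```

Request:
apply_moves:
  commands:
    - [0.03,0.0005,0.001,0,-1]
    - [0.055,0.0005,0.001,0,-1]
    - [0.068,0.0005,0.001,0,-1]
    - [0.074,0.0005,0.001,0,-1]
    - [0.078,0.0005,0.001,0,-1]
    - [0.08,0.0005,0.001,0,-1]
    - [0.08,0.0005,0.001,0,-1]

```text
time: 7.4
ee_pos: [0.5765, -0.1974, 0.0375]
tcp_rot: [92.2, 89.5, 8.7]
wrist_force: [-0.6, -0.2, -3.3]
opening: 0.0577
```

```bash
python3 - <<'E' 2>/dev/null
from h import *
shift(.576,-.1975,.034,6.4);print(pose()[2]["wrist_force"])
E
```

```text
time 7.4 tcp [ 0.5765 -0.1974  0.0375] jaw 6.5 q6 64 open 0.058 -> shift [ 0.0035 -0.0005  0.0001] roll 0.002 (-0.1 deg)
[-0.64699878 -0.18660666 -3.29626839]
```

Request:
apply_moves:
  commands:
    - [0.001,0,0,0,-1]
    - [0.002,0,0,0,-1]
    - [0.003,0,0,0,-1]
    - [0.004,0,0,0,-1]
    - [0.004,0,0,0,-1]

```text
time: 7.9
ee_pos: [0.5766, -0.1975, 0.0342]
tcp_rot: [89.8, 89.5, 6.3]
wrist_force: [-1.9, 0.9, 3.6]
opening: 0.0572
```

```bash
python3 - <<'E' 2>/dev/null
from h import *
shift(.576,-.1975,.034,6.4);print(pose()[2]["wrist_force"])
E
```

```text
time 7.9 tcp [ 0.5766 -0.1975  0.0342] jaw 6.5 q6 64 open 0.057 -> shift [ 0.0002 -0.0006 -0.    ] roll 0.002 (-0.1 deg)
[-1.92278308  0.93127852  3.6384425 ]
```

Contact is felt (+3.6 N). Release, rise and check.

Request:
apply_moves:
  commands:
    - [0,0,0,0,1]
    - [0,0,0,0,1]
    - [0,0,0,0,1]
    - [0,0,0,0,1]
    - [-0.04,0,0,0,1]
    - [-0.09,0,0,0,1]
    - [-0.14,0,0,0,1]
    - [-0.19,0,-0.03,0,1]
    - [-0.21,0,-0.05,0,1]
    - [-0.21,0,-0.05,0,1]
    - [-0.21,0,-0.05,0,1]

```text
time: 9.0
ee_pos: [0.5694, -0.1478, 0.2445]
tcp_rot: [86.6, 89.4, 3.2]
wrist_force: [0.1, -0.2, -0.5]
opening: 0.0855
```

```bash
python3 - <<'E' 2>/dev/null
from h import *
c=wrist("w4");P,ok=wcloud(c)
for n,xy,r,lo,hi in [("big",(.576,-.197),.08,.06,.075),("base",(.576,-.195),.13,.008,.035),("stamp",(.422,-.075),.03,.045,.08)]:
    try: print(n,end=" ");rect(P,ok,xy,r,lo,hi)
    except Exception as e: print(e)
shift(.356,.2585,.12,-3.8)
E
```

```text
big 4063 z 0.0655 c [ 575.  -195.4] [59.  97.8] 7.8 px 312 212
base 8683 z 0.0195 c [ 575.7 -194.7] [137.1 169.4] 6.5 px 312 188
stamp 368 z 0.0614 c [423.3 -71.9] [20.5 23.2] 11.1 px 188 94
time 9.1 tcp [ 0.569  -0.1482  0.2432] jaw 6.5 q6 69 open 0.086 -> shift [ 0.1218 -0.1666 -0.4282] roll 0.180 (-10.3 deg)
```

The carton is centred on the scale to within 1 mm, and its yaw is within about 1°. Now the small carton.

Request:
apply_moves:
  commands:
    - [0,-0.08,-0.15,0.06,1]
    - [0.122,-0.167,-0.428,0.18,1]
    - [0.122,-0.167,-0.428,0.18,1]
    - [0.122,-0.167,-0.428,0.18,1]
    - [0.122,-0.167,-0.428,0.18,1]
    - [0.122,-0.167,-0.428,0.18,1]
    - [0.122,-0.167,-0.428,0.18,1]
    - [0.122,-0.167,-0.428,0.18,1]
    - [0.122,-0.167,-0.428,0.18,1]
    - [0.122,-0.167,-0.428,0.18,1]
    - [0.122,-0.167,-0.428,0.18,1]
    - [0.122,-0.167,-0.428,0.18,1]

```text
time: 10.25
ee_pos: [0.3551, 0.2578, 0.1183]
tcp_rot: [87.5, 89.6, -6.3]
wrist_force: [-0.2, -1.7, -0.3]
opening: 0.0854
```

```bash
python3 - <<'E' 2>/dev/null
from h import *
c=wrist();P,ok=wcloud(c)
rect(P,ok,(.356,.2585),.065,.028,.045)
shift(.356,.2585,.005,-3.8)
E
```

```text
4749 z 0.0335 c [355.1 261.1] [71.7 44.2] 86.6 px 314 198
time 10.3 tcp [0.3556 0.2575 0.1189] jaw -3.8 q6 130 open 0.085 -> shift [ 0.1139 -0.0005 -0.001 ] roll -0.000 (0.0 deg)
```

Request:
apply_moves:
  commands:
    - [0.04,0,-0.001,0,1]
    - [0.08,0,-0.001,0,1]
    - [0.105,0,-0.001,0,1]
    - [0.114,0,-0.001,0,1]
    - [0.114,0,-0.001,0,-1]
    - [0.114,0,-0.001,0,-1]
    - [0.114,0,-0.001,0,-1]
    - [0.114,0,-0.001,0,-1]
    - [0.114,0,-0.001,0,-1]
    - [0.114,0,-0.001,0,-1]
    - [0.114,0,-0.001,0,-1]
  newtons: 30

```text
time: 11.4
ee_pos: [0.3576, 0.259, 0.0067]
tcp_rot: [99.5, 89.4, 5.6]
wrist_force: [0.9, -1.7, 7.3]
opening: 0.0433
```

Request:
apply_moves:
  commands:
    - [-0.04,0,0,0,-1]
    - [-0.09,0,0,0,-1]
    - [-0.14,0,0,0,-1]
    - [-0.18,0,0,0,-1]
    - [-0.18,0,0,0,-1]

```text
time: 11.9
ee_pos: [0.3574, 0.2602, 0.193]
tcp_rot: [114.2, 88.9, 20.4]
wrist_force: [0.5, 0.2, -1.3]
opening: 0.0436
```

```bash
python3 - <<'E' 2>/dev/null
from h import *
shift(.5755,-.1975,.17,6.6)
E
```

```text
time 11.9 tcp [0.3574 0.2602 0.193 ] jaw -3.8 q6 130 open 0.044 -> shift [0.0238 0.2476 0.4423] roll -0.182 (10.4 deg)
```

Request:
apply_moves:
  commands:
    - [0.0,0.248,0.442,-0.182,-1]
    - [0.0,0.248,0.442,-0.182,-1]
    - [0.0,0.248,0.442,-0.182,-1]
    - [0.0,0.248,0.442,-0.182,-1]
    - [0.0,0.248,0.442,-0.182,-1]
    - [0.0,0.248,0.442,-0.182,-1]
    - [0.0,0.248,0.442,-0.182,-1]
    - [0.0,0.248,0.442,-0.182,-1]
    - [0.0,0.248,0.442,-0.182,-1]
    - [0.0,0.248,0.442,-0.182,-1]
    - [0.0,0.248,0.442,-0.182,-1]
    - [0.0,0.248,0.442,-0.182,-1]

```text
time: 13.1
ee_pos: [0.5757, -0.1994, 0.1921]
tcp_rot: [107.5, 89.0, 24.0]
wrist_force: [-0.8, 0.6, -1.7]
opening: 0.0438
```

Request:
apply_moves:
  commands:
    - [0.03,0,0,0,-1]
    - [0.05,0,0,0,-1]
    - [0.05,0,0,0,-1]

```text
time: 13.4
ee_pos: [0.5748, -0.1975, 0.1389]
tcp_rot: [123.0, 89.2, 39.5]
wrist_force: [-0.1, -0.0, -0.9]
opening: 0.0433
```

```bash
python3 - <<'E' 2>/dev/null
from h import *
shift(.5758,-.198,.0727,6.6)
E
```

```text
time 13.4 tcp [ 0.5748 -0.1975  0.1389] jaw 6.5 q6 64 open 0.043 -> shift [0.0662 0.0001 0.0011] roll -0.001 (0.1 deg)
```

Request:
apply_moves:
  commands:
    - [0.03,0.0005,0,0,-1]
    - [0.048,0.0005,0,0,-1]
    - [0.056,0.0005,0,0,-1]
    - [0.06,0.0005,0,0,-1]
    - [0.062,0.0005,0,0,-1]
    - [0.062,0.0005,0,0,-1]

```text
time: 14.0
ee_pos: [0.5764, -0.197, 0.0779]
tcp_rot: [118.5, 89.1, 35.1]
wrist_force: [0.4, 0.3, -0.4]
opening: 0.0433
```

```bash
python3 - <<'E' 2>/dev/null
from h import *
shift(.5758,-.198,.0727,6.6);print(pose()[2]["wrist_force"])
E
```

```text
time 14.0 tcp [ 0.5764 -0.197   0.0779] jaw 6.5 q6 64 open 0.043 -> shift [ 0.0052 -0.0008  0.001 ] roll -0.001 (0.1 deg)
[ 0.37247327  0.33510892 -0.4145572 ]
```

Request:
apply_moves:
  commands:
    - [0.001,-0.0005,0.001,0,-1]
    - [0.002,-0.0005,0.001,0,-1]
    - [0.003,-0.0005,0.001,0,-1]
    - [0.004,-0.0005,0.001,0,-1]
    - [0.005,-0.0005,0.001,0,-1]
    - [0.005,-0.0005,0.001,0,-1]

```text
time: 14.6
ee_pos: [0.5761, -0.198, 0.073]
tcp_rot: [118.1, 89.2, 34.6]
wrist_force: [-0.3, -0.7, -1.0]
opening: 0.0438
```

```bash
python3 - <<'E' 2>/dev/null
from h import *
shift(.5758,-.198,.0727,6.6);print(pose()[2]["wrist_force"])
E
```

```text
time 14.6 tcp [ 0.5761 -0.198   0.073 ] jaw 6.5 q6 64 open 0.044 -> shift [ 0.0003 -0.0003 -0.    ] roll -0.001 (0.1 deg)
[-0.31136576 -0.66812402 -1.04900787]
```

Request:
apply_moves:
  commands:
    - [0.001,0,0,0,-1]
    - [0.0015,0,0,0,-1]
    - [0.002,0,0,0,-1]
    - [0.002,0,0,0,-1]

```text
time: 15.0
ee_pos: [0.5763, -0.198, 0.0728]
tcp_rot: [113.6, 89.1, 30.2]
wrist_force: [-4.4, 2.2, 11.3]
opening: 0.0438
```

Contact (11 N). Release, rise and check.

Request:
apply_moves:
  commands:
    - [0,0,0,0,-1]
    - [0,0,0,0,1]
    - [0,0,0,0,1]
    - [0,0,0,0,1]
    - [0,0,0,0,1]
    - [-0.04,0,0,0,1]
    - [-0.09,0,0,0,1]
    - [-0.14,0,-0.03,0,1]
    - [-0.18,0,-0.06,0,1]
    - [-0.18,0,-0.06,0,1]
    - [-0.18,0,-0.06,0,1]

```text
time: 16.1
ee_pos: [0.5677, -0.1391, 0.2549]
tcp_rot: [106.1, 89.0, 22.7]
wrist_force: [-0.4, -0.0, -0.6]
opening: 0.0851
```

```bash
python3 - <<'E' 2>/dev/null
from h import *
c=wrist("w5");P,ok=wcloud(c)
for n,xy,r,lo,hi in [("small",(.576,-.197),.07,.094,.11),("big",(.576,-.197),.08,.06,.075),("base",(.576,-.195),.13,.008,.035),("stamp",(.422,-.075),.03,.045,.08),("blk",(.422,-.075),.04,.006,.024)]:
    try: print(n,end=" ");rect(P,ok,xy,r,lo,hi)
    except Exception as e: print(e)
shift(.421,-.0755,.12,None)
E
```

```text
small 2481 z 0.0995 c [ 574.7 -195.8] [45.1 71.3] 6.5 px 312 231
big 1302 z 0.0655 c [ 574.6 -194.9] [58.3 96.5] 7.5 px 311 201
base 7984 z 0.0191 c [ 575.4 -194.7] [136.6 170.3] 7.0 px 312 191
stamp 354 z 0.0611 c [423.2 -72.3] [23.5 20.8] 84.4 px 192 103
blk 383 z 0.0172 c [422.  -72.5] [26.6 44.7] 84.7 px 209 101
time 16.1 tcp [ 0.5673 -0.1397  0.2529] jaw 6.6 q6 69 open 0.085 -> shift [ 0.1313 -0.1399 -0.0797] roll -0.000 (0.0 deg)
```

View pics/w5.png

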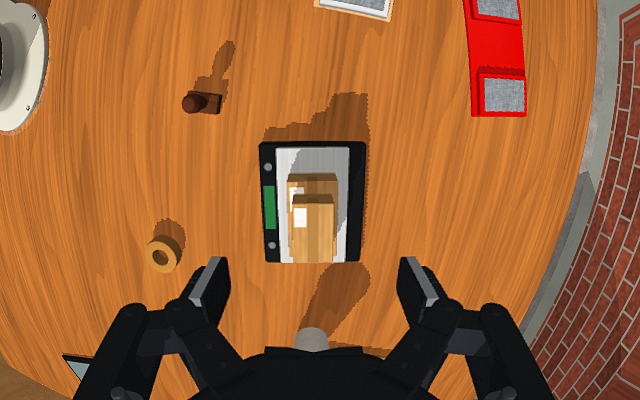

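The stack is centred: small at (575,-196), big at (575,-195), scale at (575,-195), yaws 6.5–7.5°. The stamp is upright at (200,102). Next I grasp it, turning the jaws to -5.3° along its block.

Request:
apply_moves:
  commands:
    - [0.12,-0.14,-0.08,0.208,1]
    - [0.12,-0.14,-0.08,0.208,1]
    - [0.12,-0.14,-0.08,0.208,1]
    - [0.12,-0.14,-0.08,0.208,1]
    - [0.12,-0.14,-0.08,0.208,1]
    - [0.12,-0.14,-0.08,0.208,1]
    - [0.12,-0.14,-0.08,0.208,1]

```text
time: 16.85
ee_pos: [0.4219, -0.076, 0.1318]
tcp_rot: [120.6, 89.0, 25.3]
wrist_force: [0.7, -0.9, 0.2]
opening: 0.085
```

```bash
python3 - <<'E' 2>/dev/null
from h import *
c=wrist();P,ok=wcloud(c)
rect(P,ok,(.422,-.075),.03,.045,.08);rect(P,ok,(.422,-.075),.04,.006,.024)
shift(.4215,-.0752,.03,-5.3)
E
```

```text
813 z 0.0617 c [421.7 -71.6] [22.5 22.9] 31.1 px 312 204
1035 z 0.0172 c [421.7 -72.3] [26.  43.4] 84.9 px 311 186
time 16.9 tcp [ 0.4223 -0.076   0.1323] jaw -5.4 q6 85 open 0.085 -> shift [ 1.022e-01 -2.400e-03  1.000e-04] roll -0.001 (0.1 deg)
```

Request:
apply_moves:
  commands:
    - [0.04,-0.001,0,0,1]
    - [0.08,-0.002,0,0,1]
    - [0.095,-0.002,0,0,1]
    - [0.102,-0.002,0,0,1]
    - [0.102,-0.002,0,0,-1]
    - [0.102,-0.002,0,0,-1]
    - [0.102,-0.002,0,0,-1]
    - [0.102,-0.002,0,0,-1]
    - [0.102,-0.002,0,0,-1]
    - [0.102,-0.002,0,0,-1]
    - [0.102,-0.002,0,0,-1]
    - [0.102,-0.002,0,0,-1]
  newtons: 25

```text
time: 18.1
ee_pos: [0.4226, -0.0752, 0.0312]
tcp_rot: [116.2, 88.9, 20.8]
wrist_force: [0.7, -0.0, 6.6]
opening: 0.0233
```

```bash
python3 - <<'E' 2>/dev/null
from h import *
shift(.4215,-.0752,.03,-5.3);print(pose()[2]["wrist_force"])
c=cams.camera("side");cv2.imwrite("pics/s1.png",cv2.resize(c["frame"][170:290,200:360],None,fx=4,fy=4))
E
```

```text
time 18.1 tcp [ 0.4226 -0.0752  0.0312] jaw -5.4 q6 85 open 0.023 -> shift [ 0.0011 -0.0012  0.0001] roll -0.001 (0.1 deg)
[ 0.73398076 -0.00743005  6.61120221]
```

View pics/s1.png

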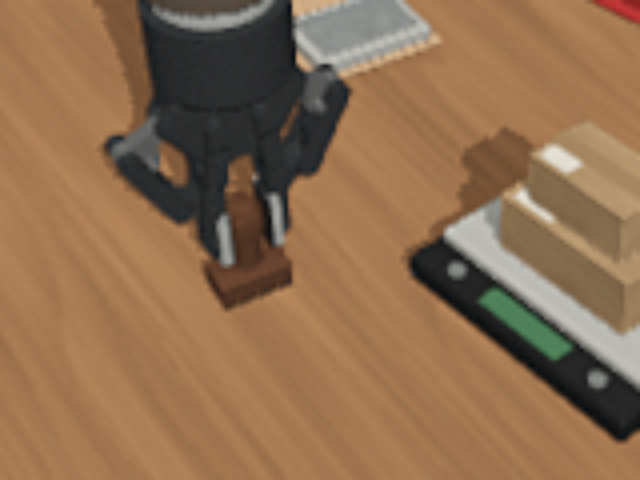

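The stamp's knob is between the pads, with the block upright at (250,275) in the crop. Lift and carry it toward the board.

Request:
apply_moves:
  commands:
    - [-0.03,0,0,0,-1]
    - [-0.08,0,0,0,-1]
    - [-0.12,0,0,0,-1]
    - [-0.12,0,0,0,-1]

```text
time: 18.55
ee_pos: [0.4224, -0.0764, 0.1565]
tcp_rot: [107.4, 88.5, 12.0]
wrist_force: [0.9, -0.3, -0.9]
opening: 0.0227
```

```bash
python3 - <<'E' 2>/dev/null
from h import *
shift(.600,.157,.15,-3.2)
E
```

```text
time 18.6 tcp [ 0.4224 -0.0764  0.1565] jaw -5.4 q6 85 open 0.023 -> shift [ 0.0123  0.1547 -0.249 ] roll -0.038 (2.2 deg)
```

Request:
apply_moves:
  commands:
    - [0.01,0.155,-0.249,-0.038,-1]
    - [0.01,0.155,-0.249,-0.038,-1]
    - [0.01,0.155,-0.249,-0.038,-1]
    - [0.01,0.155,-0.249,-0.038,-1]
    - [0.01,0.155,-0.249,-0.038,-1]
    - [0.01,0.155,-0.249,-0.038,-1]
    - [0.01,0.155,-0.249,-0.038,-1]
    - [0.01,0.155,-0.249,-0.038,-1]
    - [0.01,0.155,-0.249,-0.038,-1]

```text
time: 19.45
ee_pos: [0.5996, 0.1563, 0.152]
tcp_rot: [104.6, 88.6, 11.4]
wrist_force: [-0.1, 0.2, -0.8]
opening: 0.0225
```

```bash
python3 - <<'E' 2>/dev/null
from h import *
c=wrist("w6");P,ok=wcloud(c)
b=rect(P,ok,(.6,.157),.13,.004,.03)
rect(P,ok,(.6,.23),.06,.014,.03);rect(P,ok,(.6,.087),.06,.014,.03);rect(P,ok,(.6,.157),.04,.09,.15)
for k in ("scene","side"):
    c=cams.camera(k);Q,o=cloud(c);print(k,end=" ");rect(Q,o,(.6,.157),.12,.0045,.03)
shift(.600,.157,.04,-3.2)
E
```

```text
14767 z 0.0063 c [601.8 169. ] [180.5 100.3] 86.8 px 312 148
6248 z 0.0179 c [605.2 227.4] [60.2 86.8] 86.8 px 312 110
257 z 0.0162 c [599.  104.8] [37.3 86.4] 85.2 px 316 236
2512 z 0.1379 c [598.6 161.9] [21.9 44.4] 86.7 px 313 231
scene 1844 z 0.0154 c [604.  156.6] [212.8 222.2] 45.4 px 398 176
side 1279 z 0.0155 c [599.9 156.8] [201.7 100.3] 87.1 px 277 168
time 19.6 tcp [0.5999 0.156  0.1529] jaw -3.3 q6 108 open 0.023 -> shift [ 0.1129 -0.0028 -0.0003] roll -0.001 (0.1 deg)
```

View pics/w6.png

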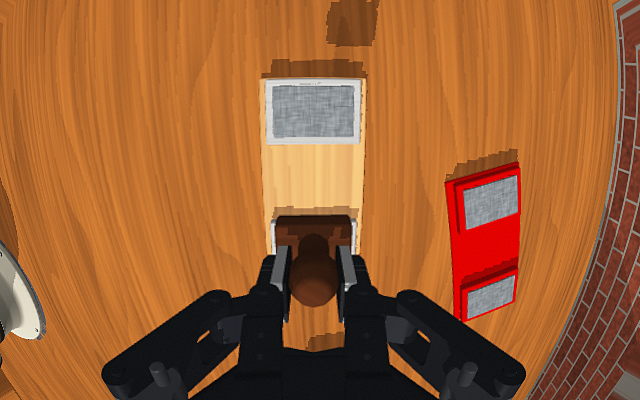

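The held stamp is at (315,255), with the far pad at (312,110) and bare board between. The gap's middle comes out at (0.601,0.157), and the side camera agrees. Lowering.

Request:
apply_moves:
  commands:
    - [0.04,-0.0005,0,0,-1]
    - [0.08,-0.001,0,0,-1]
    - [0.1,-0.0015,0,0,-1]
    - [0.106,-0.002,0,0,-1]
    - [0.108,-0.002,0,0,-1]
    - [0.108,-0.002,0,0,-1]

```text
time: 20.2
ee_pos: [0.6014, 0.1565, 0.0465]
tcp_rot: [105.3, 88.4, 12.0]
wrist_force: [0.4, 0.2, -0.6]
opening: 0.0228
```

```bash
python3 - <<'E' 2>/dev/null
from h import *
shift(.601,.157,.037,-3.2);print(pose()[2]["wrist_force"])
E
```

```text
time 20.2 tcp [0.6014 0.1565 0.0465] jaw -3.3 q6 108 open 0.023 -> shift [ 0.0095 -0.0007 -0.0004] roll -0.002 (0.1 deg)
[ 0.39677611  0.18721591 -0.60427494]
```

Request:
apply_moves:
  commands:
    - [0.004,-0.0005,0,0,-1]
    - [0.006,-0.0005,0,0,-1]
    - [0.0075,-0.0005,0,0,-1]
    - [0.0085,-0.0005,0,0,-1]
    - [0.0095,-0.0005,0,0,-1]
    - [0.0095,-0.0005,0,0,-1]

```text
time: 20.8
ee_pos: [0.6014, 0.1567, 0.0374]
tcp_rot: [105.5, 88.3, 12.2]
wrist_force: [-0.1, 0.2, 2.0]
opening: 0.0229
```

Request:
apply_moves:
  commands:
    - [0.001,0,0,0,-1]
    - [0.0015,0,0,0,-1]
    - [0.0015,0,0,0,-1]

```text
time: 21.1
ee_pos: [0.6019, 0.1569, 0.0372]
tcp_rot: [105.6, 88.2, 12.3]
wrist_force: [-2.6, -1.8, 8.6]
opening: 0.0225
```

Request:
apply_moves:
  commands:
    - [0,0,0,0,1]
    - [0,0,0,0,1]
    - [0,0,0,0,1]
    - [0,0,0,0,1]
    - [0,0,0,0,1]
    - [-0.03,0,0,0,1]
    - [-0.08,0,0,0,1]
    - [-0.13,0,0,0,1]
    - [-0.18,0,-0.02,0,1]
    - [-0.2,0,-0.05,0,1]
    - [-0.2,0,-0.05,0,1]
    - [-0.2,0,-0.05,0,1]

```text
time: 22.3
ee_pos: [0.5988, 0.206, 0.2375]
tcp_rot: [105.3, 88.2, 12.1]
wrist_force: [0.3, 0.3, -0.4]
opening: 0.0855
```

```bash
python3 - <<'E' 2>/dev/null
from h import *
c=wrist("w7");P,ok=wcloud(c)
rect(P,ok,(.6,.157),.13,.0045,.022)
rect(P,ok,(.6,.23),.06,.014,.022);rect(P,ok,(.6,.087),.06,.014,.022)
print("stamp");rect(P,ok,(.6,.157),.04,.021,.03);rect(P,ok,(.6,.157),.04,.05,.08)
for k in ("side","scene"):
    c=cams.camera(k);Q,o=cloud(c);print(k);rect(Q,o,(.6,.157),.12,.0045,.03);rect(Q,o,(.6,.157),.04,.05,.08)
shift(.358,-.3025,.15,6.4)
E
```

```text
9854 z 0.0164 c [601.3 159.7] [198.9 100.2] 86.6 px 312 192
3582 z 0.0179 c [604.2 214.2] [86.3 85.8] 86.5 px 312 149
2494 z 0.0179 c [597.7  92.6] [60.8 87.1] 87.4 px 313 250
stamp
484 z 0.0233 c [600.4 159.5] [25.6 43.5] 85.7 px 312 203
387 z 0.0672 c [601.1 161.1] [21.4 22.7] 86.1 px 313 215
side
1244 z 0.0162 c [600.5 156.5] [202.1  99.4] 86.9 px 277 169
66 z 0.0628 c [598.3 153.2] [20.1 20. ] 50.7 px 275 152
scene
1794 z 0.0164 c [598.8 160.4] [207.3 219.9] 46.0 px 397 176
70 z 0.0655 c [604.2 155.6] [20.6 21.9] 1.1 px 399 163
time 22.4 tcp [0.5983 0.2047 0.236 ] jaw -3.3 q6 112 open 0.085 -> shift [ 0.0764 -0.2127  0.5208] roll -0.170 (9.7 deg)
```

View pics/w7.png

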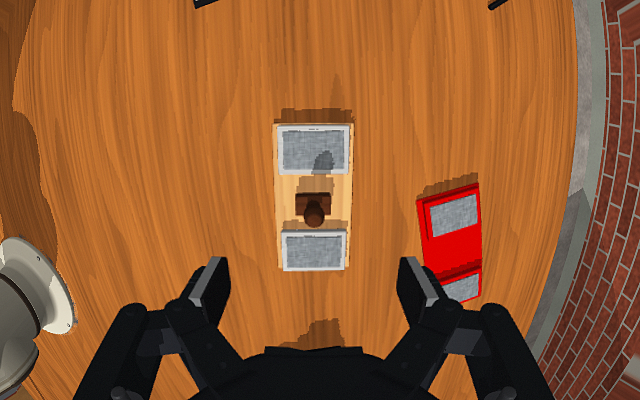

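The stamp stands upright at (313,210), its block within 1 mm of the midpoint between the pads. The red look-alike at (450,240) is untouched. Now the tape.

Request:
apply_moves:
  commands:
    - [0.0,-0.213,0.521,-0.17,1]
    - [0.0,-0.213,0.521,-0.17,1]
    - [0.0,-0.213,0.521,-0.17,1]
    - [0.0,-0.213,0.521,-0.17,1]
    - [0.0,-0.213,0.521,-0.17,1]
    - [0.0,-0.213,0.521,-0.17,1]
    - [0.0,-0.213,0.521,-0.17,1]
    - [0.076,-0.213,0.521,-0.17,1]
    - [0.076,-0.213,0.521,-0.17,1]
    - [0.076,-0.213,0.521,-0.17,1]
    - [0.076,-0.213,0.521,-0.17,1]
    - [0.076,-0.213,0.521,-0.17,1]

```text
time: 23.65
ee_pos: [0.3547, -0.3048, 0.1478]
tcp_rot: [98.9, 88.5, 15.1]
wrist_force: [0.1, 0.3, 0.4]
opening: 0.0852
```

```bash
python3 - <<'E' 2>/dev/null
from h import *
c=wrist();P,ok=wcloud(c)
q=rect(P,ok,(.358,-.302),.05,.018,.035)
shift(.358,-.3025,.0,6.4)
E
```

```text
2208 z 0.0233 c [ 356.9 -299.9] [54.7 55.5] 6.9 px 313 184
time 23.7 tcp [ 0.3538 -0.3061  0.1466] jaw 6.2 q6 42 open 0.085 -> shift [ 0.1467  0.001  -0.0025] roll -0.004 (0.2 deg)
```

Request:
apply_moves:
  commands:
    - [0.05,0,-0.0025,0,1]
    - [0.09,0,-0.0025,0,1]
    - [0.12,0,-0.0025,0,1]
    - [0.135,0,-0.0025,0,1]
    - [0.143,0,-0.0025,0,1]
    - [0.144,0,-0.0025,0,-1]
    - [0.144,0,-0.0025,0,-1]
    - [0.144,0,-0.0025,0,-1]
    - [0.144,0,-0.0025,0,-1]
    - [0.144,0,-0.0025,0,-1]
    - [0.144,0,-0.0025,0,-1]
    - [0.144,0,-0.0025,0,-1]
  newtons: 25

```text
time: 24.9
ee_pos: [0.3575, -0.3032, 0.0037]
tcp_rot: [96.6, 88.5, 12.8]
wrist_force: [-1.4, 0.0, 6.4]
opening: 0.0559
```

Request:
apply_moves:
  commands:
    - [-0.03,0,0,0,-1]
    - [-0.08,0,0,0,-1]
    - [-0.13,0,0,0,-1]
    - [-0.15,0,0,0,-1]
    - [-0.15,0,0,0,-1]

```text
time: 25.4
ee_pos: [0.3549, -0.3051, 0.1575]
tcp_rot: [87.2, 88.3, 3.4]
wrist_force: [0.4, 0.6, -1.0]
opening: 0.0557
```

```bash
python3 - <<'E' 2>/dev/null
from h import *
c=wrist("w8");P,ok=wcloud(c);p=pose()[0]
rect(P,ok,p[:2],.05,p[2]+.0,p[2]+.03)
shift(.42,-.09,.15,6.4);shift(.5604,-.0649,.15,6.4)
E
```

```text
10932 z 0.1766 c [ 350.7 -300.1] [57.9 66. ] 57.8 px 312 265
time 25.4 tcp [ 0.3543 -0.3046  0.1551] jaw 6.2 q6 42 open 0.056 -> shift [ 0.0077  0.0882 -0.2062] roll -0.004 (0.2 deg)
time 25.4 tcp [ 0.3543 -0.3046  0.1551] jaw 6.2 q6 42 open 0.056 -> shift [ 0.0117  0.2305 -0.2161] roll -0.004 (0.2 deg)
```

View pics/w8.png

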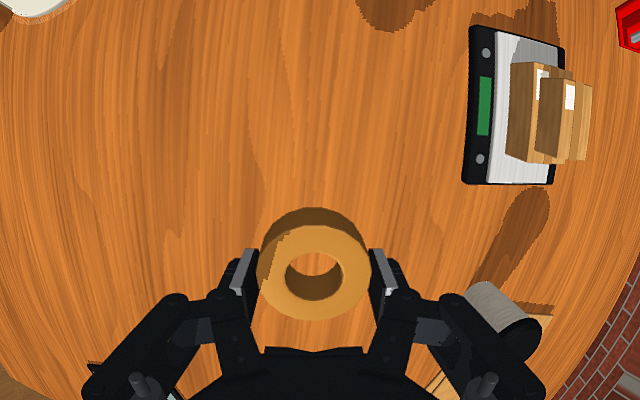

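The tape is held level at (313,270). I'll carry it around the front of the stack.

Request:
apply_moves:
  commands:
    - [0,0.02,-0.05,0,-1]
    - [0,0.04,-0.1,0,-1]
    - [0,0.06,-0.15,0,-1]
    - [0,0.088,-0.2,0,-1]
    - [0.01,0.13,-0.216,0,-1]
    - [0.01,0.18,-0.216,0,-1]
    - [0.01,0.2305,-0.216,0,-1]
    - [0.01,0.2305,-0.216,0,-1]
    - [0.01,0.2305,-0.216,0,-1]
    - [0.01,0.2305,-0.216,0,-1]
    - [0.01,0.2305,-0.216,0,-1]

```text
time: 26.55
ee_pos: [0.5592, -0.0653, 0.1517]
tcp_rot: [91.8, 88.4, 8.0]
wrist_force: [-0.2, -0.8, -1.3]
opening: 0.056
```

```bash
python3 - <<'E' 2>/dev/null
from h import *
shift(.5604,-.0649,.0045,6.6)
E
```

```text
time 26.6 tcp [ 0.5592 -0.0653  0.1517] jaw 6.1 q6 77 open 0.056 -> shift [ 0.1471 -0.0028 -0.0002] roll -0.008 (0.5 deg)
```

Request:
apply_moves:
  commands:
    - [0.05,-0.001,0,0,-1]
    - [0.095,-0.002,0,0,-1]
    - [0.12,-0.0025,0,0,-1]
    - [0.135,-0.003,0,0,-1]
    - [0.14,-0.003,0,0,-1]
    - [0.14,-0.003,0,0,-1]

```text
time: 27.15
ee_pos: [0.5601, -0.0654, 0.0125]
tcp_rot: [91.3, 88.4, 7.4]
wrist_force: [0.1, 0.2, 0.3]
opening: 0.0558
```

```bash
python3 - <<'E' 2>/dev/null
from h import *
shift(.5604,-.0649,.0037,6.6);print(pose()[2]["wrist_force"])
E
```

```text
time 27.1 tcp [ 0.5601 -0.0654  0.0125] jaw 6.1 q6 77 open 0.056 -> shift [ 0.0088  0.     -0.0004] roll -0.008 (0.5 deg)
[0.11775908 0.15188263 0.32243612]
```

Request:
apply_moves:
  commands:
    - [0.003,0,0,0,-1]
    - [0.005,0,0,0,-1]
    - [0.007,0,0,0,-1]
    - [0.008,0,0,0,-1]
    - [0.009,0,0,0,-1]
    - [0.01,0,0,0,-1]
    - [0.01,0,0,0,-1]

```text
time: 27.85
ee_pos: [0.5606, -0.0654, 0.0038]
tcp_rot: [90.8, 88.3, 6.9]
wrist_force: [-4.1, 0.6, 9.8]
opening: 0.0558
```

Request:
apply_moves:
  commands:
    - [0,0,0,0,-1]
    - [0,0,0,0,1]
    - [0,0,0,0,1]
    - [0,0,0,0,1]
    - [0,0,0,0,1]
    - [-0.04,0,0,0,1]
    - [-0.09,0,0,0,1]
    - [-0.14,0,0,0,1]
    - [-0.19,0,-0.02,0,1]
    - [-0.24,0,-0.02,0,1]
    - [-0.24,0,-0.02,0,1]

```text
time: 28.95
ee_pos: [0.553, -0.046, 0.2508]
tcp_rot: [87.9, 87.8, 4.1]
wrist_force: [0.4, -0.4, -0.0]
opening: 0.0857
```

```bash
python3 - <<'E' 2>/dev/null
from h import *
c=wrist("w9");P,ok=wcloud(c)
for n,xy,r,lo,hi in [("tape",(.56,-.063),.04,.018,.035),("small",(.576,-.197),.07,.094,.11),("big",(.576,-.197),.08,.06,.075),("base",(.576,-.195),.125,.008,.022),("plat",(.576,-.195),.125,.0225,.03),("stamp",(.601,.157),.03,.055,.08),("cup",(.6,-.449),.07,.1,.125)]:
    try: print(n,end=" ");rect(P,ok,xy,r,lo,hi)
    except Exception as e: print(e)
c=cams.camera("side");Q,o=cloud(c);cv2.imwrite("pics/side9.png",c["frame"])
for n,xy,r,lo,hi in [("tape",(.56,-.065),.04,.019,.035),("small",(.576,-.197),.07,.094,.11),("cup",(.6,-.449),.06,.107,.125),("stamp",(.601,.157),.03,.05,.08)]:
    try: print(n,end=" ");rect(Q,o,xy,r,lo,hi)
    except Exception as e: print(e)
E
```

```text
tape 1197 z 0.0232 c [558.9 -62.2] [53.8 55.6] 5.0 px 310 177
small 1736 z 0.0994 c [ 574.5 -195.8] [43.6 72.3] 6.4 px 314 301
big 1107 z 0.0654 c [ 574.4 -193.6] [59.1 96.2] 6.9 px 312 270
base 3582 z 0.0172 c [ 572.9 -174.6] [137.4 208.1] 6.7 px 311 252
plat 3233 z 0.0252 c [ 572.6 -172.8] [ 91.1 204.1] 6.3 px 311 244
stamp 106 z 0.0633 c [601.4 150.6] [20.7  6.5] 6.3 px 372 2
cup cannot convert float NaN to integer
tape 231 z 0.0232 c [557.7 -65.5] [52.8 53.1] 85.7 px 308 209
small 513 z 0.0995 c [ 574.2 -198.3] [45.9 71.4] 6.9 px 350 212
cup 1205 z 0.1114 c [ 598.6 -448.8] [73.3 76.8] 23.1 px 454 279
stamp 67 z 0.0619 c [598.7 153.4] [17.9 19.9] 52.3 px 275 152
```

View pics/w9.png

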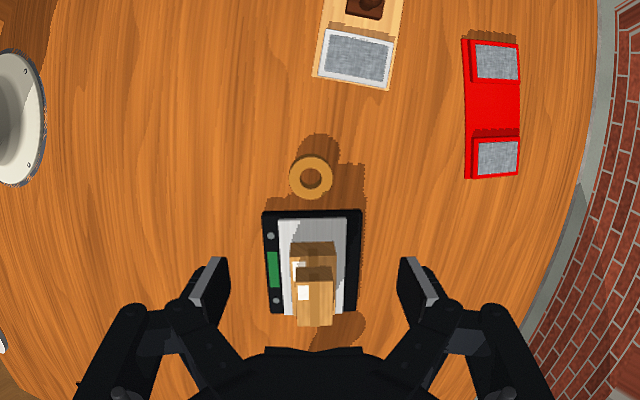

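View pics/side9.png

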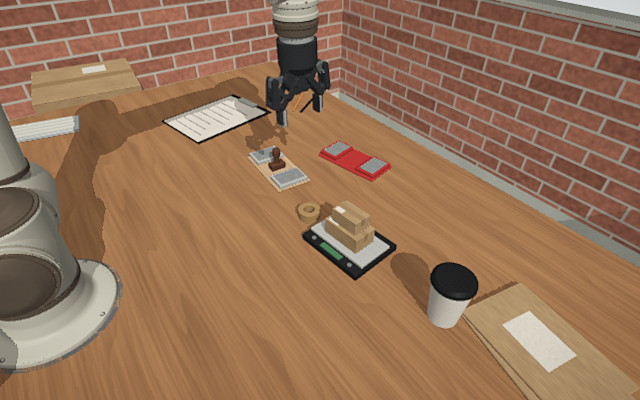

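Everything is in place: tape (310,178), stack (313,290) and stamp (277,158 in the side view). The cup hasn't moved. Handing in.

```bash
python3 -c "
from workcell import bot
print(bot.job_done())"
```

```text
the job is handed in; nothing more can be done
None
```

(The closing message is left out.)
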